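Find the stamped crate and push it to dispatch

TASK

One of the two toy-parts crates is stamped red underneath: with a fingertip, tip the left-hand crate (left as the robot faces the bench) up toward the robot against the bench stop, at least half-way to upright so its underside shows, and lower it gently back flat, then do the same with the right-hand crate. Then push the stamped crate away from the robot until its far edge stands on the yellow dispatch line along its whole width, leaving the other crate at the bench stop. Never lift a crate off the bench or tip it right over, and leave everything else where it is.

Things in the scene. Friction and masses are not known exactly. Their poses are not given: they have to be found in the camera images.
- crate_a: Plywood toy-parts crate, one of two alike, 150 (x) by 150 (y); origin at the centre of its base, x pointing away from the bench stop. Its -x board is 12 thick and 90 high, the other walls 65 high. The floor is level (11 up) and free for 68 next to the high board, then slopes up at 32 degrees to the far end, with fixed toy blanks on it up to 58 high. Push it low (below 50). About 0.45 kg.
- crate_b: Plywood toy-parts crate, one of two alike, 150 (x) by 150 (y); origin at the centre of its base, x pointing away from the bench stop. Its -x board is 12 thick and 90 high, the other walls 65 high. The floor is level (11 up) and free for 68 next to the high board, then slopes up at 32 degrees to the far end, with fixed toy blanks on it up to 58 high. Push it low (below 50). About 0.45 kg.
- stamp (a point): Centre of the stamp: a red-framed white panel with a red dot, 66 x 120, under the sloping floor of one crate only, facing down and away from the robot; 42 mm ahead (+x) of that crate's origin and 20 up. The crate whose origin is within 60 mm of this point is the stamped one; the other's slope is bare wood. Cameras see it only while the crate is tipped.
- stop: The bench stop: a dark wooden batten fixed to the bench, 620 long (its y), 40 wide, 10 high. Origin at bench level in the middle of its crate-side face; x points from it to the crates, which stand with their high boards about 1 mm from that face.
- line: The dispatch line: a flat yellow strip painted on the bench, 50 wide (its x) and 800 long (its y); origin at its centre. Lies beyond the crates.
- crate_a_foot (a point): Middle of the bottom edge of crate_a's high board, 75 mm behind (-x) its origin. The crate tips about this edge when the inner face of the high board is pulled toward the robot near its top (about 5 N), the stop holding the edge. Centre of mass about 76 ahead of this edge and 34 up: let go below about 60 degrees it falls back flat.
- crate_b_foot (a point): Middle of the bottom edge of crate_b's high board, 75 mm behind (-x) its origin. The crate tips about this edge when the inner face of the high board is pulled toward the robot near its top (about 5 N), the stop holding the edge. Centre of mass about 76 ahead of this edge and 34 up: let go below about 60 degrees it falls back flat.
- crate_a_far_left (a point): Left (+y) end of the bottom far (+x) edge of crate_a, 75 mm ahead of and 75 mm beside its origin.
- crate_a_far_right (a point): Right (-y) end of the bottom far (+x) edge of crate_a, 75 mm ahead of and 75 mm beside its origin.
- crate_b_far_left (a point): Left (+y) end of the bottom far (+x) edge of crate_b, 75 mm ahead of and 75 mm beside its origin.
- crate_b_far_right (a point): Right (-y) end of the bottom far (+x) edge of crate_b, 75 mm ahead of and 75 mm beside its origin.
- block: Loose wooden block 70 x 40 x 40, between the two crates; origin at the centre of its underside.
- glue: Loose yellow glue bottle, 56 diameter, 150 high, left side; origin at the centre of its base.
- brush: Loose paint brush lying along its x, right side, about 200 long, 42 wide, 20 high; origin below its middle.
- driver: Loose red-handled screwdriver lying along its x, left side, about 200 long, 26 high; origin below its middle.
- tin: Loose small paint tin, 70 diameter, 80 high, right side; origin at the centre of its base.
- blank: Loose wooden blank 60 (x) x 45 x 30, on the robot's side of the bench stop, near its middle; origin at the centre of its underside.
There are look-alikes about, which are no part of the job. Leave any orange or turquoise look-alike of the crate_a alone.

How it is judged:
On the way, in this order (a step that is already met when the one before it is completed fails the run):
1. the left crate is tipped up at least 45 degrees, the right one flat ((((y of crate_a in the frame of stop above 0 m and y of crate_b in the frame of stop below 0 m) and angle between crate_a's own z axis and vertical above 0.785 rad and angle between crate_b's own z axis and vertical below 0.06 rad) or ((y of crate_b in the frame of stop above 0 m and y of crate_a in the frame of stop below 0 m) and angle between crate_b's own z axis and vertical above 0.785 rad and angle between crate_a's own z axis and vertical below 0.06 rad))), for 0.2 s.
2. both crates flat again (angle between each of crate_a, crate_b's own z axis and vertical below 0.06 rad), for 0.2 s.
3. the right crate is tipped up at least 45 degrees, the left one flat ((((y of crate_a in the frame of stop above 0 m and y of crate_b in the frame of stop below 0 m) and angle between crate_b's own z axis and vertical above 0.785 rad and angle between crate_a's own z axis and vertical below 0.06 rad) or ((y of crate_b in the frame of stop above 0 m and y of crate_a in the frame of stop below 0 m) and angle between crate_a's own z axis and vertical above 0.785 rad and angle between crate_b's own z axis and vertical below 0.06 rad))), for 0.2 s.
4. both crates flat again (all of step 2), for 0.2 s.
At the end, for the whole second after the job is handed in: Both ends of the stamped crate's bottom far edge lie over the 50 mm dispatch line (within 27 mm of its middle), both crates flat (within 3.4 degrees) and at rest; the plain crate is within 40 mm of the bench stop and 50 mm of its start; no bystander has moved more than 30 mm (all of step 4 and linear speed of each of crate_a, crate_b below 0.01 m/s and x of crate_a_far_left in the frame of line between -0.027 and 0.027 m and x of crate_a_far_right in the frame of line between -0.027 and 0.027 m and x of crate_b in the frame of stop below 0.115 m and distance of crate_b from where it was at the start of the episode below 0.05 m and distance of each of block, glue, brush, driver, tin, blank from where it was at the start of the episode below 0.03 m); the robot touches nothing.
It fails at once if a crate is lifted off the bench (foot of its high board above 30 mm) (height (world z) of any of crate_a_foot, crate_b_foot above 0.03 m).
It fails at once if a crate is tipped right over (past 77 degrees) (angle between any of crate_a, crate_b's own z axis and vertical above 1.35 rad).
It fails at once if a crate is flung up or dropped back instead of lowered (turns faster than 5 rad/s) (angular speed of any of crate_a, crate_b above 5 rad/s).
It fails at once if a bystander is knocked away (more than 30 mm) (distance of any of block, glue, brush, driver, tin, blank from where it was at the start of the episode above 0.03 m).
It also fails if it takes over 72 s, if anything falls off the work surface, if the arm or the gripper's body presses on something with over 40 N, if the wrist force passes 120 N, or if a joint passes its speed limit or range.

ROBOT

A 6-joint arm with a two-finger parallel gripper is mounted at the origin on the work surface. World frame = base frame: x ahead of the robot, y to its left, z up, the work surface at z = 0. Lengths are in m, angles in rad, forces in N, time in s.
With the tool pointing down it reaches from about 0.3 to 0.85 m from the base axis. Payload 5.4 kg.
Tool frame: the origin (TCP) lies between the finger pads; the fingertips stand 19 mm ahead of it and the grasp point (between the pads) is the TCP; z points along the fingers, y is the line along which they close (so a half turn about z gives the same grasp; the last joint's range is limited). The gripper opens to 85 mm and grips with 20 to 120 N. Pads are 22 mm wide; open, the fingers measure 114 mm over their backs; the gripper's body (76 mm by 85 mm) begins 54 mm behind the grasp point. The pads swing forward as they close: fully open they stand 13 mm farther back than shut.
Start: joints at [1.065, 0.158, 1.597, -0, 1.386, -0.21], TCP at [0.168, 0.55, 0.25] pointing down, gripper open.
Joint ranges: [-2.91, 2.91], [-0.94, 2.29], [0.18, 2.7], [-1.29, 4.43], [0.17, 2.64], [-3, 3]. Speed limits (rad/s): [2.57, 2.57, 3.14, 3.14, 3.14, 3.14].

INTERFACE

Orientations are given as a rotation vector (axis times angle).
In Python, from station import robot, optics, order gives the robot as it stands. The module is installed in compiled form; this text tells all that it offers.
- The arm moves only by the tool play_rows, never from a script. Its argument "series" is a list that holds one entry, the list of rows, each a list of 6 numbers: the shift along the tool's x, y, z in cm, then the turn, a rotation vector about the tool's x, y, z in units of 8 degrees (1.0 is 8 degrees). A call has 1 to 10 rows; each row is the pose to reach, as a shift and turn from the pose commanded when the call began, along the tool's axes at that moment; what a row does not reach only later rows make up. A row lasts 1/10 s, in which the tool goes at most 50 mm and 8.59 degrees, less where a joint would pass 70% of its speed; a pose out of reach is approached as far as the arm can. A call with a gripper value outside its range is refused whole. "gripper" is the closure, from 0 (fully open) to 1 (shut), set as the call begins (left out, the last holds). The fingers move at their own pace and stop on an object; "squeeze" is the grip in N (left out, the last holds). Time passes only in rows, so rows that repeat a pose let the fingers close. It gives the time, the measured TCP pose, the force, the opening and the grip force at its end, in the units of the state.
- robot.read_state(): the state, without advancing time (a new reading comes with each control period).
- optics.get_image(name): name is "side" or "top" or "wrist"; returns a dict with "pixels" (384x512x3 uint8, red, green, blue), "fx", "fy", "cx", "cy" (pixels), "k1" (the pictures are not rectified: a ray, as slopes to the right and down, at radius r is drawn at 1 + k1 r^2 times it, then the intrinsics apply), "eye" and "attitude" of the camera in the world. Camera axes: x right, y up, looking along -z (the intrinsics and any distortion apply to the point x, -y, -z); pixel columns grow to the right and rows downward; lengths in m; the calibration is good to about 2 mm. A picture is of the moment at which its call begins. There is no depth.
- order.finish_job(): hands the job in; it is judged then, once.
The state is a dict: "clock": time; "joints": joint angles; "joint_vel": joint speeds; "joint_efforts": joint torques, N m; "tcp_pos": TCP position; "orientation": TCP orientation; "wrist_force": force on the tool from outside, world axes, zero at the start; "torque": the same for the moment, N m; "opening": finger opening in m; "gripper_force": force on a finger pad.
Only numpy, scipy, OpenCV 4.12 (cv2) and the standard library are available. Lean on these libraries where they do the work, as an engineer would, in place of code of your own. Each camera call takes 0.05 s, during which the arm holds its last target. There are 200 camera calls.

## Working session

There is one attempt and no reset: what is moved stays moved. The work goes in short steps, Python scripts to look and compute and a tool call to move; the robot and the scene stay as the last step left them, time stands still between calls to the robot, and variables do not carry over. Pictures are saved under pics/ and viewed, at most 10 in all, crops included, and the job is handed in when it is done.

Besides the shell and the picture viewer there is one more tool, called after "Request:" by a JSON object that holds its "name" and its "arguments". play_rows: Moves the arm, as the interface text tells. Its arguments: {"type":"object","properties":{"series":{"type":"array","items":{"type":"array","items":{"type":"array","items":{"type":"number"}}}},"gripper":{"type":"number"},"squeeze":{"type":"number"}},"required":["series"]}

```bash
mkdir -p pics; cat > h.py <<'E'
import numpy as np, cv2
from scipy.spatial.transform import Rotation as R
from station import robot, optics, order
def Rm(a):
    a=np.array(a,float)
    if a.shape==(3,3): return a
    return R.from_rotvec(a).as_matrix() if a.size==3 else R.from_quat(a).as_matrix()
def grab(n,f=None):
    im=optics.get_image(n)
    if f: cv2.imwrite('pics/'+f+'.png',cv2.cvtColor(np.array(im['pixels']),cv2.COLOR_RGB2BGR))
    return im
def ray(im,u,v):
    K=np.array([[im['fx'],0,im['cx']],[0,im['fy'],im['cy']],[0,0,1.]])
    p=cv2.undistortPoints(np.array([[[u,v]]],float),K,np.array([im['k1'],0,0,0.]))[0,0]
    return np.array(im['eye']),Rm(im['attitude'])@np.array([p[0],-p[1],-1])
def plane(im,u,v,z=0):
    e,d=ray(im,u,v); return e+d*(z-e[2])/d[2]
def proj(im,P):
    c=Rm(im['attitude']).T@(np.array(P)-np.array(im['eye'])); x,y=c[0]/-c[2],-c[1]/-c[2]
    s=1+im['k1']*(x*x+y*y); return im['fx']*x*s+im['cx'],im['fy']*y*s+im['cy']
def st():
    s=robot.read_state(); print({k:np.round(s[k],3).tolist() for k in ('clock','tcp_pos','orientation','wrist_force','opening','joints')})
E
python3 -c "
from h import *
st()
for n in('top','side'):
  i=grab(n,n+'0');print(n,i['eye'],i['attitude'],i['fx'],i['k1'])
"
```

```text
{'clock': 0.0, 'tcp_pos': [0.167, 0.549, 0.249], 'orientation': [-0.463, -3.107, 0.003], 'wrist_force': [-0.526, 0.783, 0.402], 'opening': 0.086, 'joints': [1.065, 0.159, 1.598, -0.0, 1.386, -0.21]}
top [0.31684368 0.00700274 1.29266598] [ 0.12153209 -0.14858425 -1.59055997] 357.38029300781875 0.013311864818127737
side [ 0.3302245  -1.21115148  0.77109587] [ 1.03269449 -0.08428073 -0.18347716] 456.362223542954 -0.18068892389687294
```

View pics/top0.png

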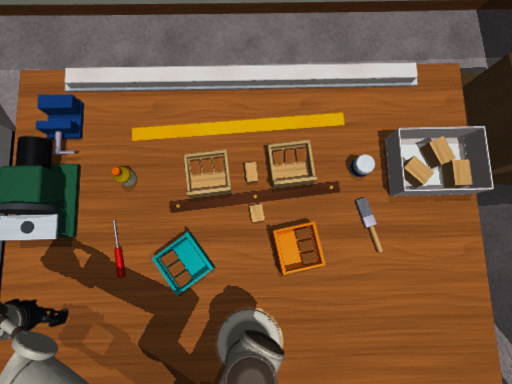

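View pics/side0.png

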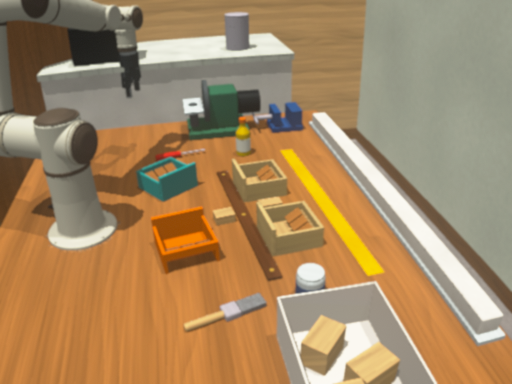

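Top view: the plain crates are at about (207,172) and (291,163), stop (171,207)-(338,187), line (132,134)-(344,120), block (251,172), blank (257,213). Orange and turquoise look-alikes are on the robot's side of the stop.

```bash
python3 -c "
from h import *
im=grab('top');a=np.array(im['pixels'])
b=cv2.cvtColor(a,cv2.COLOR_RGB2BGR)[130:222,155:355]
cv2.imwrite('pics/crop.png',cv2.resize(b,None,fx=4,fy=4,interpolation=cv2.INTER_CUBIC))
h=cv2.cvtColor(a,cv2.COLOR_RGB2HSV)
m=cv2.inRange(h,(20,200,150),(32,255,255));m[:,:125]=0;m[150:]=0
c=max(cv2.findContours(m,0,2)[0],key=cv2.contourArea)
r=cv2.minAreaRect(c);q=cv2.boxPoints(r)
print('line',[np.round(plane(im,*p)[:2],4) for p in q])
"
```

```text
line [array([0.7701, 0.422 ]), array([ 0.8169, -0.3815]), array([ 0.7645, -0.3816]), array([0.7189, 0.4168])]
```

View pics/crop.png

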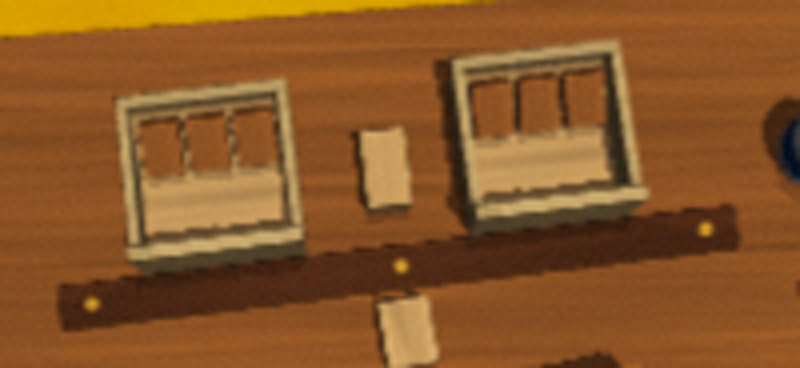

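Crop (4x, offset 155,130): left crate near-board outer corners (130,262),(302,244), far (117,98),(285,80); right near (478,220),(648,198), far (453,58),(619,40); stop crate-side edge (60,287)-(738,206).

```bash
python3 -c "
from h import *
im=grab('top')
P=lambda u,v,z:plane(im,155+u/4-.4,130+v/4-.4,z)[:2]
for n,q in dict(L=[(130,262,.09),(302,245,.09),(117,98,.065),(285,80,.065)],R=[(478,220,.09),(648,197,.09),(453,58,.065),(620,40,.065)]).items():
  p=np.array([P(*c) for c in q]);print(n,np.round(p,4).tolist(),'centre',p.mean(0).round(4),'widths',np.linalg.norm(p[0]-p[1]),np.linalg.norm(p[2]-p[3]),'depth',np.linalg.norm(p[:2].mean(0)-p[2:].mean(0)))
  d=p[0]-p[1]+p[2]-p[3];print('yaw',np.degrees(np.arctan2(-d[0],d[1])))
s=np.array([P(60,287,.01),P(738,207,.01)]);d=s[0]-s[1];print('stop',s,s.mean(0),np.degrees(np.arctan2(-d[0],d[1])),np.linalg.norm(d))
print('block',[P(*c,.04).round(3) for c in((360,130),(405,128),(370,208),(412,205))])
print('tin',plane(im,363,163,.08))
print('line yaw',np.degrees(np.arctan2(.0462,.80)))
"
```

```text
L [[0.4959, 0.1974], [0.5071, 0.0516], [0.6461, 0.2134], [0.6594, 0.0652]] centre [0.5771 0.1319] widths 0.14622675752834338 0.14881083289736813 depth 0.15193426516483866
yaw 4.768922743417347
R [[0.5253, -0.0991], [0.542, -0.2459], [0.6764, -0.0844], [0.6899, -0.2343]] centre [ 0.6084 -0.1659] widths 0.1477599989734156 0.15041645010866594 depth 0.15007889435224112
yaw 5.808538055896088
stop [[ 0.48656281  0.2726896 ]
 [ 0.54584223 -0.34472285]] [ 0.51620252 -0.03601663] 5.484310753578875 0.6202517066881337
block [array([ 0.619, -0.   ]), array([ 0.619, -0.041]), array([ 0.547, -0.008]), array([ 0.549, -0.045])]
tin [ 0.59655872 -0.41361026  0.08      ]
line yaw 3.3051602236216033
```

```bash
cat >> h.py <<'E'
YAW=np.radians(5.5); FOOT={'L':np.array([.502,.125,0]),'R':np.array([.531,-.173,0])}
S=R.from_euler('z',YAW).as_matrix()   # stop axes
def pose(side,x,z,tilt=0,y=0):
    "TCP at (x,y,z) mm in the crate frame from its foot, crate tipped by tilt degrees"
    T=S@R.from_euler('y',-tilt,degrees=True).as_matrix()
    return FOOT[side]+T@np.array([x,y,z])/1000, T@np.diag([-1,1,-1.])
def row(p,Rg,base=None):
    s=robot.read_state(); p0,R0=base if base else (np.array(s['tcp_pos']),Rm(s['orientation']))
    return np.r_[R0.T@(p-p0)*100,R.from_matrix(R0.T@Rg).as_rotvec()/np.radians(8)].round(2).tolist()
E
python3 -c "
from h import *
print(row(*pose('L',38,250)))"
```

```text
[-47.89, -29.42, -0.01, -0.01, -0.0, -2.81]
```

Request:
{"name": "play_rows", "arguments": {"series": [[[-12, -7.4, 0, 0, 0, -0.7], [-16, -9.8, 0, 0, 0, -1], [-20, -12.3, 0, 0, 0, -1.2], [-24, -14.7, 0, 0, 0, -1.4], [-28, -17.2, 0, 0, 0, -1.7], [-34, -20.9, 0, 0, 0, -2], [-40, -24.5, 0, 0, 0, -2.4], [-47.9, -29.4, 0, 0, 0, -2.8], [-47.9, -29.4, 0, 0, 0, -2.8], [-47.9, -29.4, 0, 0, 0, -2.8]]], "gripper": 1}}

```text
clock: 1.2
tcp_pos: [0.5, 0.1738, 0.2503]
orientation: [-0.149, 3.138, 0.0]
wrist_force: [1.7, 1.3, 0.3]
opening: -0.0003
gripper_force: 0.0
```

Request:
{"name": "play_rows", "arguments": {"series": [[[0, 0, 0, 0, 0, 0], [0, 0, 0, 0, 0, 0], [0, 0, 0, 0, 0, 0]]]}}

```text
clock: 1.5
tcp_pos: [0.4982, 0.1765, 0.25]
orientation: [0.151, -3.137, -0.001]
wrist_force: [0.1, 0.7, 0.6]
opening: -0.0
gripper_force: 0.0
```

```bash
python3 -c "
from h import *
st();print(row(*pose('L',38,250)))
print(row(*pose('L',38,79)))
i=grab('wrist','w1');print([np.round(proj(i,(FOOT['L']+S@np.array(p)/1000))) for p in([12,-75,90],[12,75,90],[0,-75,90],[0,75,90])])
"
```

```text
{'clock': 1.5, 'tcp_pos': [0.498, 0.176, 0.25], 'orientation': [0.151, -3.137, -0.001], 'wrist_force': [0.072, 0.667, 0.581], 'opening': -0.0, 'joints': [0.111, 0.039, 1.726, 0.0, 1.377, -1.556]}
[-3.68, -5.16, -0.0, 0.0, -0.01, 0.0]
[-3.7, -5.17, 17.1, 0.0, -0.01, 0.0]
[array([141., 187.]), array([278., 187.]), array([140., 177.]), array([278., 177.])]
```

View pics/w1.png

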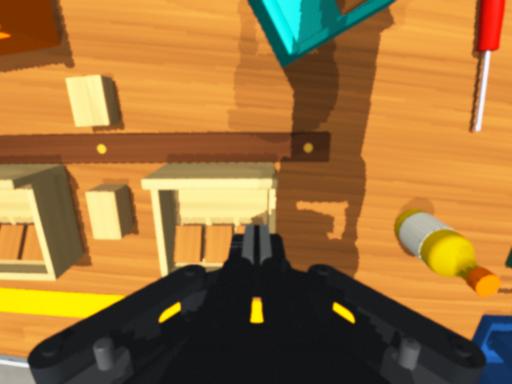

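Wrist view: left crate's high-board top runs (142,180)-(275,188), where predicted (140–278, 177–187); good to about 2 mm.

Request:
{"name": "play_rows", "arguments": {"series": [[[-3.7, -5.2, 0, 0, 0, 0], [-3.7, -5.2, 0, 0, 0, 0], [-3.7, -5.2, 2, 0, 0, 0], [-3.7, -5.2, 6, 0, 0, 0], [-3.7, -5.2, 10, 0, 0, 0], [-3.7, -5.2, 13, 0, 0, 0], [-3.7, -5.2, 15, 0, 0, 0], [-3.7, -5.2, 16.4, 0, 0, 0], [-3.7, -5.2, 17.1, 0, 0, 0], [-3.7, -5.2, 17.1, 0, 0, 0]]]}}

```text
clock: 2.55
tcp_pos: [0.5404, 0.1278, 0.079]
orientation: [0.15, -3.137, -0.0]
wrist_force: [0.7, 0.1, 0.3]
opening: 0.0001
gripper_force: 0.0
```

```bash
python3 -c "
from h import *
st();print(row(*pose('L',24,79)))
b=pose('L',23,79)
for t in range(5,56,5):print(t,row(*pose('L',22,79,t),base=b))
"
```

```text
{'clock': 2.55, 'tcp_pos': [0.54, 0.128, 0.079], 'orientation': [0.15, -3.137, -0.0], 'wrist_force': [0.715, 0.065, 0.255], 'opening': 0.0, 'joints': [0.015, 0.307, 1.787, 0.0, 1.049, -1.652]}
[1.45, 0.08, -0.0, 0.0, -0.01, -0.0]
5 [0.8, 0.0, -0.16, -0.0, -0.62, -0.0]
10 [1.51, -0.0, -0.26, -0.0, -1.25, 0.0]
15 [2.22, -0.0, -0.3, -0.0, -1.87, 0.0]
20 [2.93, -0.0, -0.28, 0.0, -2.5, 0.0]
25 [3.64, -0.0, -0.19, 0.0, -3.12, 0.0]
30 [4.34, 0.0, -0.04, -0.0, -3.75, -0.0]
35 [5.03, -0.0, 0.17, -0.0, -4.38, 0.0]
40 [5.69, 0.0, 0.43, 0.0, -5.0, 0.0]
45 [6.33, 0.0, 0.76, 0.0, -5.63, 0.0]
50 [6.94, 0.0, 1.14, -0.0, -6.25, 0.0]
55 [7.51, 0.0, 1.57, 0.0, -6.88, -0.0]
```

Request:
{"name": "play_rows", "arguments": {"series": [[[0.8, 0.1, 0, 0, 0, 0], [1.2, 0.1, 0, 0, 0, 0], [1.4, 0.1, 0, 0, 0, 0], [1.5, 0.1, 0, 0, 0, 0], [1.5, 0.1, 0, 0, 0, 0]]]}}

```text
clock: 3.05
tcp_pos: [0.5265, 0.1269, 0.0802]
orientation: [-0.149, 3.136, 0.0]
wrist_force: [2.1, -0.7, 1.4]
opening: -0.0
gripper_force: 0.9
```

Request:
{"name": "play_rows", "arguments": {"series": [[[0.4, 0, -0.08, 0, -0.3, 0], [0.8, 0, -0.16, 0, -0.6, 0], [1.15, 0, -0.21, 0, -0.93, 0], [1.5, 0, -0.26, 0, -1.25, 0], [1.86, 0, -0.28, 0, -1.56, 0], [2.22, 0, -0.3, 0, -1.87, 0], [2.58, 0, -0.29, 0, -2.18, 0], [2.93, 0, -0.28, 0, -2.5, 0], [2.93, 0, -0.28, 0, -2.5, 0], [2.93, 0, -0.28, 0, -2.5, 0]]]}}

```text
clock: 4.05
tcp_pos: [0.4977, 0.124, 0.083]
orientation: [-0.132, 2.788, 0.023]
wrist_force: [5.5, -0.2, -1.5]
opening: -0.0001
gripper_force: 1.9
```

```bash
python3 -c "
from h import *
st();i=grab('side','s1')
a=cv2.imread('pics/s1.png')[120:290,150:350];cv2.imwrite('pics/s1c.png',cv2.resize(a,None,fx=3,fy=3))
b=pose('L',22,79,20)
for t in range(25,61,5):print(t,row(*pose('L',22,79,t),base=b))"
```

```text
{'clock': 4.05, 'tcp_pos': [0.498, 0.124, 0.083], 'orientation': [-0.132, 2.788, 0.023], 'wrist_force': [5.475, -0.187, -1.47], 'opening': -0.0, 'joints': [-0.013, -0.01, 2.179, 0.063, 0.624, -1.723]}
25 [0.7, 0.0, -0.16, -0.0, -0.63, -0.0]
30 [1.41, 0.0, -0.26, -0.0, -1.25, -0.0]
35 [2.12, 0.0, -0.3, -0.0, -1.87, -0.0]
40 [2.83, 0.0, -0.28, -0.0, -2.5, 0.0]
45 [3.54, 0.0, -0.19, -0.0, -3.12, 0.0]
50 [4.24, 0.0, -0.04, -0.0, -3.75, -0.0]
55 [4.93, 0.0, 0.17, -0.0, -4.38, -0.0]
60 [5.59, 0.0, 0.43, -0.0, -5.0, -0.0]
```

View pics/s1c.png

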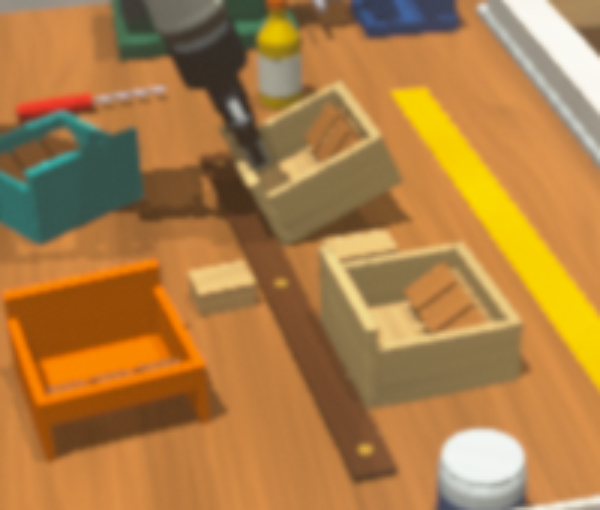

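The left crate tips as intended (about 20°), pivoting at the stop; the right one is flat. The wrist's joint 5 is nearing its limit, so the tool will tilt less than the crate from here.

```bash
cat >> h.py <<'E'
def tip(side,th,phi,h=60):
    "crate tipped th, tool tilted phi, tip corner on inner face at height h"
    A=lambda t:S@R.from_euler('y',-t,degrees=True).as_matrix()
    return FOOT[side]+A(th)@np.array([12,0,h])/1000+A(phi)@np.array([11,0,19])/1000, A(phi)@np.diag([-1,1,-1.])
E
python3 -c "
from h import *
b=tip('L',20,20)
for t in range(24,61,4):print(t,row(*tip('L',t,20+(t-20)*.38),base=b))"
```

```text
24 [0.47, 0.0, -0.1, -0.0, -0.19, -0.0]
28 [0.95, 0.0, -0.16, -0.0, -0.38, -0.0]
32 [1.43, 0.0, -0.2, -0.0, -0.57, -0.0]
36 [1.91, 0.0, -0.2, -0.0, -0.76, -0.0]
40 [2.39, -0.0, -0.18, -0.0, -0.95, -0.0]
44 [2.86, -0.0, -0.12, -0.0, -1.14, -0.0]
48 [3.33, -0.0, -0.03, -0.0, -1.33, -0.0]
52 [3.79, 0.0, 0.09, 0.0, -1.52, 0.0]
56 [4.24, 0.0, 0.23, -0.0, -1.71, -0.0]
60 [4.67, 0.0, 0.41, -0.0, -1.9, -0.0]
```

Request:
{"name": "play_rows", "arguments": {"series": [[[0.5, 0, -0.1, 0, -0.19, 0], [0.95, 0, -0.16, 0, -0.38, 0], [1.43, 0, -0.2, 0, -0.57, 0], [1.91, 0, -0.2, 0, -0.76, 0], [2.4, 0, -0.18, 0, -0.95, 0], [2.86, 0, -0.12, 0, -1.14, 0], [3.33, 0, -0.03, 0, -1.33, 0], [3.8, 0, 0.09, 0, -1.52, 0], [4.1, 0, 0.2, 0, -1.65, 0], [4.1, 0, 0.2, 0, -1.65, 0]]]}}

```text
clock: 5.1
tcp_pos: [0.4574, 0.1208, 0.0648]
orientation: [-0.122, 2.564, 0.038]
wrist_force: [-0.1, 0.7, -0.0]
opening: -0.0
gripper_force: 0.0
```

```bash
python3 -c "
from h import *
st();i=grab('side','s2');grab('top','t2')
a=cv2.imread('pics/s2.png')[120:290,150:350];b=cv2.imread('pics/t2.png')[120:240,140:360]
a=cv2.resize(a,None,fx=2.3,fy=2.3)
b=cv2.resize(b,(330,180))
o=np.zeros((391,792,3),np.uint8);o[:,:460]=a[:391];o[:180,460:790]=b;cv2.imwrite('pics/c2.png',o)
"
```

```text
{'clock': 5.1, 'tcp_pos': [0.457, 0.121, 0.065], 'orientation': [-0.122, 2.564, 0.038], 'wrist_force': [-0.124, 0.653, -0.031], 'opening': -0.0, 'joints': [-0.047, -0.176, 2.451, 0.264, 0.306, -1.942]}
```

View pics/c2.png

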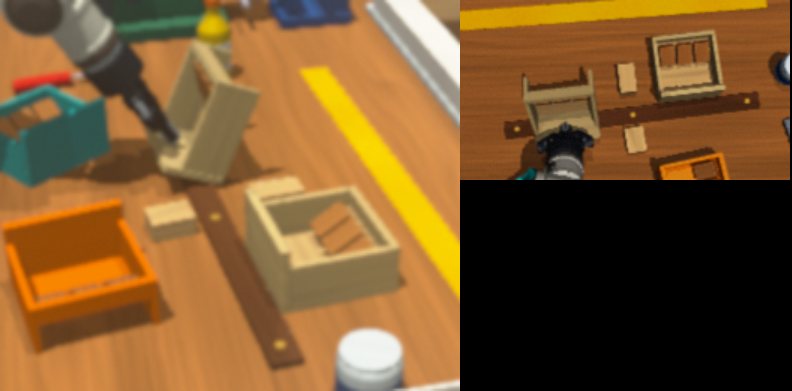

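The left crate is tipped well past half-way and nearly balanced (zero force); the right one is flat. I measure its tilt and look for the stamp, possibly reflected in the pale strip at the back.

```bash
python3 -c "
from h import *
i=grab('side')
n=S[:,1];c=FOOT['L']-S[:,1]*.075
q=[]
for u,v in((222,183),(256,93),(206,62)):
  e,d=ray(i,150+u/2.3,120+v/2.3);P=e+d*(n@(c-e))/(n@d);q.append(S.T@(P-FOOT['L'])*1000)
q=np.array(q);print(q.round(0));d=q[1]-q[0];print('tilt',np.degrees(np.arctan2(d[2],d[0])))
for a,b in(('top0','t2'),('side0','s2')):
  A,B=[cv2.imread(f'pics/{x}.png') for x in(a,b)]
  f=lambda X:(X[...,2].astype(int)-np.maximum(X[...,1],X[...,0])>60)
  h=cv2.cvtColor(B,cv2.COLOR_BGR2HSV)
  red=cv2.inRange(h,(0,130,90),(7,255,255))|cv2.inRange(h,(174,130,90),(180,255,255))
  print(b,[ (x[:4]).tolist()+[x[4]] for x in cv2.connectedComponentsWithStats(red)[2][1:] if x[4]>3])
  cv2.imwrite('pics/d_'+b+'.png',cv2.absdiff(A,B))
t=cv2.imread('pics/t2.png')[55:105,55:430];s=cv2.imread('pics/s2.png')[90:350,290:512]
o=np.zeros((560,760,3),np.uint8);o[:100,:750]=cv2.resize(t,None,fx=2,fy=2);s=cv2.resize(s,None,fx=1.75,fy=1.75);o[102:102+s.shape[0],:s.shape[1]]=s
cv2.imwrite('pics/c3.png',o)
"
```

```text
[[ 15. -75.   9.]
 [ 67. -75. 142.]
 [ -1. -75. 198.]]
tilt 68.63151024729247
t2 [[114, 248, 11, 30, np.int32(213)]]
s2 [[156, 151, 25, 9, np.int32(121)]]
```

View pics/c3.png

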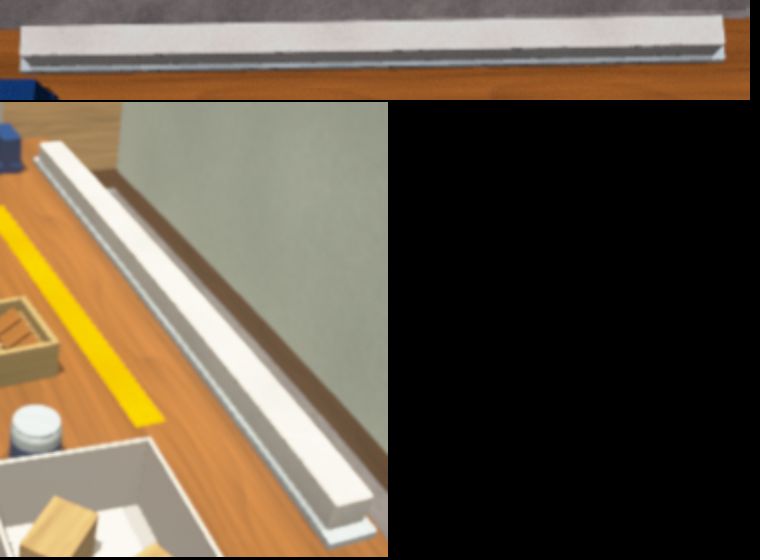

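```bash
python3 -c "
from h import *
i=grab('side','s3');grab('wrist','w3');st()
A,B=[cv2.imread(f'pics/{x}.png')[120:230,200:300].astype(int) for x in('s2','s3')]
print('diff',np.abs(A-B).max(),np.abs(A-B).mean())
"
```

```text
{'clock': 5.35, 'tcp_pos': [0.46, 0.121, 0.067], 'orientation': [-0.122, 2.559, 0.036], 'wrist_force': [0.897, -0.479, 1.811], 'opening': 0.0, 'joints': [-0.047, -0.176, 2.448, 0.263, 0.304, -1.942]}
diff 77 3.1136363636363638
```

View pics/w3.png

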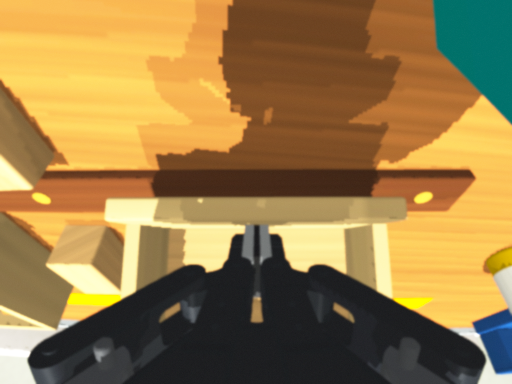

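The wrist view shows the crate square to the fingers, resting on the fingertip again (about 2 N); no stamp shows so far. I check for red and work out the lowering rows.

```bash
python3 -c "
from h import *
i=grab('side','s4');grab('top','t4');st()
for b in('s4','t4','w3'):
  h=cv2.cvtColor(cv2.imread('pics/'+b+'.png'),cv2.COLOR_BGR2HSV)
  red=cv2.inRange(h,(0,110,60),(6,255,255))|cv2.inRange(h,(172,110,60),(180,255,255))
  print(b,[x.tolist() for x in cv2.connectedComponentsWithStats(red)[2][1:] if x[4]>3])
A,B=[cv2.imread(f'pics/{x}.png')[120:230,200:300].astype(int) for x in('s3','s4')]
print('diff',np.abs(A-B).max(),np.abs(A-B).mean())
b=tip('L',55,33.2)
for t in np.arange(51.5,18,-3.5):print(t,row(*tip('L',t,20+(t-20)*.377),base=b))
b=tip('L',20,20)
for t in np.arange(18,-3,-2):print(t,row(*tip('L',t,t),base=b))
"
```

```text
{'clock': 5.45, 'tcp_pos': [0.46, 0.121, 0.067], 'orientation': [-0.122, 2.559, 0.036], 'wrist_force': [0.611, -0.134, 0.784], 'opening': -0.0, 'joints': [-0.047, -0.176, 2.449, 0.263, 0.304, -1.942]}
s4 [[156, 152, 25, 8, 115]]
t4 [[83, 113, 1, 4, 4], [114, 248, 11, 30, 225]]
w3 []
diff 28 0.8693333333333333
51.5 [-0.41, 0.0, -0.03, 0.0, 0.17, -0.0]
48.0 [-0.83, 0.0, -0.04, 0.0, 0.33, 0.0]
44.5 [-1.24, 0.0, -0.02, 0.0, 0.5, -0.0]
41.0 [-1.66, -0.0, 0.02, 0.0, 0.66, 0.0]
37.5 [-2.07, 0.0, 0.08, 0.0, 0.83, -0.0]
34.0 [-2.48, -0.0, 0.17, 0.0, 0.99, -0.0]
30.5 [-2.89, 0.0, 0.28, 0.0, 1.16, -0.0]
27.0 [-3.28, 0.0, 0.42, -0.0, 1.32, 0.0]
23.5 [-3.68, 0.0, 0.57, -0.0, 1.49, -0.0]
20.0 [-4.06, 0.0, 0.75, 0.0, 1.65, 0.0]
18 [-0.27, 0.0, 0.09, -0.0, 0.25, -0.0]
16 [-0.55, 0.0, 0.18, -0.0, 0.5, 0.0]
14 [-0.81, 0.0, 0.28, -0.0, 0.75, -0.0]
12 [-1.08, 0.0, 0.4, 0.0, 1.0, -0.0]
10 [-1.34, 0.0, 0.52, -0.0, 1.25, -0.0]
8 [-1.59, 0.0, 0.65, -0.0, 1.5, -0.0]
6 [-1.84, 0.0, 0.79, -0.0, 1.75, -0.0]
4 [-2.09, 0.0, 0.94, -0.0, 2.0, -0.0]
2 [-2.33, 0.0, 1.1, -0.0, 2.25, -0.0]
0 [-2.56, 0.0, 1.26, -0.0, 2.5, -0.0]
-2 [-2.79, 0.0, 1.44, -0.0, 2.75, -0.0]
```

Request:
{"name": "play_rows", "arguments": {"series": [[[-0.41, 0, -0.03, 0, 0.17, 0], [-0.83, 0, -0.04, 0, 0.33, 0], [-1.24, 0, -0.02, 0, 0.5, 0], [-1.66, 0, 0.02, 0, 0.66, 0], [-2.07, 0, 0.08, 0, 0.83, 0], [-2.48, 0, 0.17, 0, 1.0, 0], [-2.89, 0, 0.28, 0, 1.16, 0], [-3.28, 0, 0.42, 0, 1.32, 0], [-3.68, 0, 0.57, 0, 1.5, 0], [-4.06, 0, 0.75, 0, 1.65, 0]]]}}

```text
clock: 6.45
tcp_pos: [0.4986, 0.1241, 0.0834]
orientation: [-0.133, 2.788, 0.023]
wrist_force: [2.1, 0.8, 4.7]
opening: -0.0001
gripper_force: 2.1
```

Request:
{"name": "play_rows", "arguments": {"series": [[[-0.27, 0, 0.09, 0, 0.25, 0], [-0.55, 0, 0.18, 0, 0.5, 0], [-0.81, 0, 0.28, 0, 0.75, 0], [-1.08, 0, 0.4, 0, 1, 0], [-1.34, 0, 0.52, 0, 1.25, 0], [-1.59, 0, 0.65, 0, 1.5, 0], [-1.84, 0, 0.79, 0, 1.75, 0], [-2.09, 0, 0.94, 0, 2, 0], [-2.33, 0, 1.1, 0, 2.25, 0], [-2.56, 0, 1.26, 0, 2.5, 0]]]}}

```text
clock: 7.45
tcp_pos: [0.5274, 0.1268, 0.0804]
orientation: [-0.149, 3.135, -0.001]
wrist_force: [4.4, 0.9, 3.5]
opening: -0.0001
gripper_force: 2.5
```

```bash
python3 -c "
from h import *
st();print(row(*pose('L',35,79)))
A=cv2.imread('pics/top0.png').astype(int);B=cv2.imread('pics/t4.png').astype(int)
D=np.abs(A-B).max(2);print('strip top',np.argwhere(D[60:95,60:430]>40)[:20].tolist())
A=cv2.imread('pics/side0.png').astype(int);B=cv2.imread('pics/s4.png').astype(int)
D=np.abs(A-B).max(2);D[:,:300]=0;print('side',np.argwhere(D>40)[:20].tolist(),(D>40).sum())
"
```

```text
{'clock': 7.45, 'tcp_pos': [0.527, 0.127, 0.08], 'orientation': [-0.149, 3.135, -0.001], 'wrist_force': [4.441, 0.89, 3.546], 'opening': -0.0, 'joints': [0.013, 0.273, 1.826, -0.0, 1.04, -1.652]}
[-0.95, 0.06, 0.14, -0.0, 0.02, -0.01]
strip top []
side [] 0
```

Request:
{"name": "play_rows", "arguments": {"series": [[[-0.3, 0, 0, 0, 0, 0], [-0.7, 0.1, 0, 0, 0, 0], [-1, 0.1, 0, 0, 0, 0], [-1, 0.1, -1, 0, 0, 0], [-1, 0.1, -4, 0, 0, 0], [-1, 0.1, -8, 0, 0, 0], [-1, 0.1, -12, 0, 0, 0], [-1, 0.1, -16, 0, 0, 0], [-1, 0.1, -16, 0, 0, 0]]]}}

```text
clock: 8.35
tcp_pos: [0.538, 0.129, 0.2467]
orientation: [-0.149, 3.126, -0.001]
wrist_force: [-0.3, 0.1, 0.4]
opening: 0.0001
gripper_force: 0.0
```

```bash
python3 -c "
from h import *
st();s=robot.read_state();i=grab('wrist','w5');grab('top','t5');T=Rm(s['orientation'])
print('cam in tool',T.T@(np.array(i['eye'])-s['tcp_pos']),'look',T.T@Rm(i['attitude'])@[0,0,-1],'up',T.T@Rm(i['attitude'])@[0,1,0],'f',i['fx'],i['cy'],i['k1'])
A=cv2.imread('pics/top0.png').astype(int);B=cv2.imread('pics/t5.png').astype(int)
D=np.abs(A-B).max(2)[130:225,155:355];print('moved px',(D>50).sum(), np.argwhere(D>50).min(0),np.argwhere(D>50).max(0))
b=cv2.imread('pics/t5.png')[130:222,155:355];c=cv2.imread('pics/t4.png')[110:222,155:355]
o=np.vstack([cv2.resize(c,None,fx=3,fy=3,interpolation=2),cv2.resize(b,None,fx=2.8,fy=2.8,interpolation=2)[:, :600] if 0 else np.pad(cv2.resize(b,None,fx=2.8,fy=2.8,interpolation=2),((0,0),(0,40),(0,0)))]);cv2.imwrite('pics/c5.png',o);print(o.shape)
"
```

```text
{'clock': 8.35, 'tcp_pos': [0.538, 0.129, 0.247], 'orientation': [-0.149, 3.126, -0.001], 'wrist_force': [-0.265, 0.092, 0.44], 'opening': 0.0, 'joints': [0.017, 0.096, 1.673, -0.0, 1.36, -1.649]}
cam in tool [ 0.07507098 -0.00014985 -0.12311704] look [-2.92654653e-01  1.90477165e-04  9.56218185e-01] up [9.56218185e-01 2.58490095e-04 2.92654601e-01] f 271.3233826836158 187.86459666397354 -0.045595845950052706
moved px 5190 [0 0] [94 70]
(594, 600, 3)
```

View pics/c5.png

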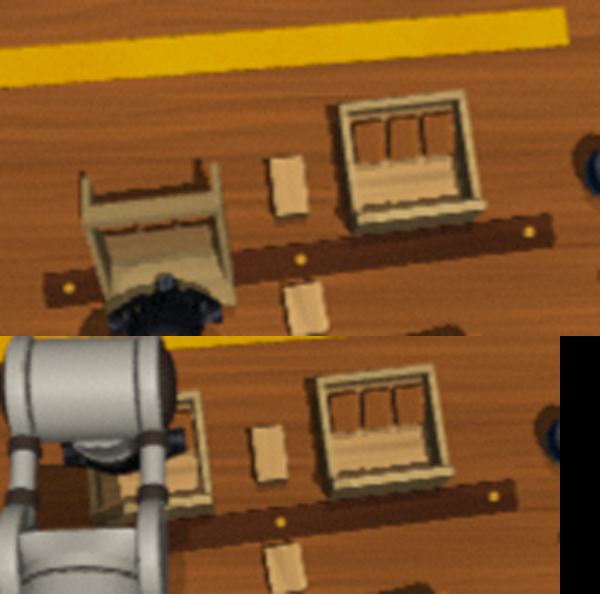

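```bash
python3 -c "
from h import *
for a,b in(('top0','t2'),('top0','t4'),('side0','s2'),('side0','s4')):
  A,B=[cv2.GaussianBlur(cv2.imread(f'pics/{x}.png'),(0,0),1).astype(int) for x in(a,b)]
  D=(np.abs(A-B).max(2)>8).astype(np.uint8)
  n,_,s,_=cv2.connectedComponentsWithStats(D);print(b,[x.tolist() for x in s[1:] if x[4]>5])
t=optics.get_image('top');
a=np.array(t['pixels']);print(a[62:96,200].tolist());print(a[62:96,300].tolist())
for v in (66,84,88,90):print(v,plane(t,240,v))
print(plane(t,70,85),plane(t,415,82))
"
```

```text
t2 [[0, 148, 255, 236, 25841], [194, 163, 4, 3, 6], [204, 162, 6, 3, 11], [252, 304, 11, 21, 154], [239, 329, 52, 55, 1321], [249, 355, 3, 3, 7]]
t4 [[0, 148, 255, 236, 25841], [195, 163, 3, 3, 6], [205, 162, 5, 3, 11], [252, 304, 11, 21, 158], [239, 329, 52, 55, 1317], [249, 355, 3, 3, 7]]
s2 [[0, 0, 292, 229, 27583], [111, 161, 26, 18, 258], [26, 184, 23, 18, 237], [89, 194, 7, 7, 16], [0, 196, 57, 41, 1293], [98, 224, 24, 10, 148], [41, 236, 33, 12, 260]]
s4 [[0, 0, 292, 229, 27531], [111, 161, 26, 18, 259], [26, 184, 23, 18, 237], [89, 194, 6, 7, 15], [0, 196, 57, 41, 1290], [98, 224, 24, 10, 149], [41, 236, 33, 12, 259]]
[[105, 96, 98], [103, 94, 95], [101, 94, 96], [115, 110, 108], [166, 159, 161], [203, 199, 199], [205, 199, 197], [207, 201, 196], [204, 199, 196], [205, 202, 199], [203, 201, 197], [206, 200, 197], [205, 201, 197], [205, 200, 197], [205, 202, 198], [203, 200, 197], [204, 202, 201], [203, 201, 198], [178, 173, 170], [122, 117, 115], [90, 86, 84], [89, 85, 86], [88, 85, 85], [93, 93, 91], [128, 132, 134], [154, 161, 168], [139, 145, 150], [87, 79, 77], [100, 60, 33], [123, 72, 30], [123, 69, 32], [124, 71, 31], [137, 78, 35], [135, 78, 31]]
[[105, 100, 98], [117, 113, 112], [167, 160, 159], [203, 198, 195], [208, 205, 203], [205, 201, 199], [203, 200, 197], [205, 202, 197], [204, 198, 194], [204, 197, 194], [203, 197, 192], [202, 194, 192], [201, 196, 193], [204, 195, 193], [206, 200, 196], [202, 197, 195], [197, 188, 187], [150, 146, 143], [87, 81, 79], [88, 85, 83], [84, 81, 79], [81, 78, 76], [105, 105, 106], [141, 146, 151], [135, 142, 147], [90, 93, 95], [90, 67, 54], [119, 71, 33], [130, 74, 30], [124, 70, 31], [123, 69, 30], [139, 80, 34], [145, 82, 34], [147, 83, 32]]
66 [1.01193238 0.00851589 0.        ]
84 [0.93741077 0.0100699  0.        ]
88 [0.92102327 0.01041128 0.        ]
90 [0.91285294 0.01058144 0.        ]
[0.9437403  0.65759095 0.        ] [ 0.93217655 -0.66848262  0.        ]
```

The left crate is flat back at the stop, nothing else moved. The slope's underside faces away from every camera at this yaw, so inspecting it will need extra work later. First the right crate's tip.

```bash
python3 -c "
from h import *
print(row(*pose('R',36,247)))
b=tip('R',0,0)
for t in range(4,21,2):print(t,row(*tip('R',t,t),base=b))"
```

```text
[-0.4, -30.01, -0.82, 0.0, -0.01, -0.01]
4 [0.56, 0.0, -0.14, 0.0, -0.5, -0.0]
6 [0.84, 0.0, -0.2, -0.0, -0.75, 0.0]
8 [1.12, 0.0, -0.24, -0.0, -1.0, 0.0]
10 [1.41, 0.0, -0.28, -0.0, -1.25, 0.0]
12 [1.69, -0.0, -0.31, 0.0, -1.5, -0.0]
14 [1.98, -0.0, -0.32, -0.0, -1.75, 0.0]
16 [2.27, -0.0, -0.33, -0.0, -2.0, -0.0]
18 [2.55, 0.0, -0.32, 0.0, -2.25, 0.0]
20 [2.84, 0.0, -0.31, 0.0, -2.5, 0.0]
```

Request:
{"name": "play_rows", "arguments": {"series": [[[-0.4, -4, 0, 0, 0, 0], [-0.4, -8, 0, 0, 0, 0], [-0.4, -13, 0, 0, 0, 0], [-0.4, -18, 0, 0, 0, 0], [-0.4, -23, 0, 0, 0, 0], [-0.4, -27, 0, 0, 0, 0], [-0.4, -30, 0, 0, 0, 0], [-0.4, -30, 0, 0, 0, 0], [-0.4, -30, 0, 0, 0, 0], [-0.4, -30, 0, 0, 0, 0]]]}}

```text
clock: 9.5
tcp_pos: [0.5668, -0.168, 0.2379]
orientation: [0.151, -3.136, -0.003]
wrist_force: [-0.4, 0.2, -0.1]
opening: -0.0
gripper_force: 0.0
```

```bash
python3 -c "
from h import *
st();print(row(*pose('R',36,79)))"
```

```text
{'clock': 9.5, 'tcp_pos': [0.567, -0.168, 0.238], 'orientation': [0.151, -3.136, -0.003], 'wrist_force': [-0.375, 0.205, -0.134], 'opening': -0.0, 'joints': [-0.493, 0.211, 1.562, 0.0, 1.371, -2.16]}
[-0.02, -0.18, 15.89, 0.01, -0.01, 0.0]
```

Request:
{"name": "play_rows", "arguments": {"series": [[[0, -0.2, 4, 0, 0, 0], [0, -0.2, 8, 0, 0, 0], [0, -0.2, 12, 0, 0, 0], [0, -0.2, 14.5, 0, 0, 0], [0, -0.2, 15.9, 0, 0, 0], [0, -0.2, 15.9, 0, 0, 0], [0.6, -0.2, 15.9, 0, 0, 0], [1.0, -0.2, 15.9, 0, 0, 0], [1.3, -0.2, 15.9, 0, 0, 0], [1.3, -0.2, 15.9, 0, 0, 0]]]}}

```text
clock: 10.5
tcp_pos: [0.5557, -0.1733, 0.0818]
orientation: [-0.149, 3.135, -0.003]
wrist_force: [3.3, -0.8, 1.1]
opening: -0.0003
gripper_force: 1.0
```

Request:
{"name": "play_rows", "arguments": {"series": [[[0.28, 0, -0.07, 0, -0.25, 0], [0.56, 0, -0.14, 0, -0.5, 0], [0.84, 0, -0.2, 0, -0.75, 0], [1.12, 0, -0.24, 0, -1, 0], [1.41, 0, -0.28, 0, -1.25, 0], [1.7, 0, -0.31, 0, -1.5, 0], [1.98, 0, -0.32, 0, -1.75, 0], [2.27, 0, -0.33, 0, -2, 0], [2.55, 0, -0.32, 0, -2.25, 0], [2.84, 0, -0.31, 0, -2.5, 0]]]}}

```text
clock: 11.5
tcp_pos: [0.5277, -0.1761, 0.0848]
orientation: [-0.132, 2.785, 0.021]
wrist_force: [4.5, 1.0, -1.0]
opening: 0.0001
gripper_force: 2.1
```

Request:
{"name": "play_rows", "arguments": {"series": [[[0.4, 0, -0.09, 0, -0.16, 0], [0.8, 0, -0.15, 0, -0.33, 0], [1.2, 0, -0.18, 0, -0.5, 0], [1.6, 0, -0.2, 0, -0.65, 0], [2, 0, -0.2, 0, -0.8, 0], [2.4, 0, -0.18, 0, -0.95, 0], [2.75, 0, -0.13, 0, -1.1, 0], [3.1, 0, -0.08, 0, -1.24, 0], [3.4, 0, -0.01, 0, -1.36, 0], [3.6, 0, 0.04, 0, -1.45, 0]]]}}

```text
clock: 12.5
tcp_pos: [0.4954, -0.1766, 0.0749]
orientation: [-0.116, 2.596, 0.032]
wrist_force: [1.8, -0.9, 0.8]
opening: 0.0
gripper_force: 1.0
```

Request:
{"name": "play_rows", "arguments": {"series": [[[0, 0, 0, 0, 0, 0], [0, 0, 0, 0, 0, 0], [0, 0, 0, 0, 0, 0], [0, 0, 0, 0, 0, 0]]]}}

```text
clock: 12.9
tcp_pos: [0.4958, -0.1763, 0.0748]
orientation: [-0.118, 2.596, 0.032]
wrist_force: [1.1, -0.5, 1.8]
opening: 0.0001
gripper_force: 1.1
```

```bash
python3 -c "
from h import *
st();grab('side','s6');grab('top','t6');grab('wrist','w6')
for b in('s6','t6','w6'):
  h=cv2.cvtColor(cv2.imread('pics/'+b+'.png'),cv2.COLOR_BGR2HSV)
  red=cv2.inRange(h,(0,110,60),(6,255,255))|cv2.inRange(h,(172,110,60),(180,255,255))
  print(b,[x.tolist() for x in cv2.connectedComponentsWithStats(red)[2][1:] if x[4]>3])
# crate silhouette extent above bench in the side view: wood-coloured column of the crate far wall
b=tip('R',50.5,31.6)
for t in np.arange(47.5,19,-3):print(t,row(*tip('R',t,20+(t-20)*.38),base=b))
"
```

```text
{'clock': 12.9, 'tcp_pos': [0.496, -0.176, 0.075], 'orientation': [-0.118, 2.596, 0.032], 'wrist_force': [1.112, -0.518, 1.761], 'opening': 0.0, 'joints': [-0.806, 0.012, 2.239, 0.718, 0.66, -2.994]}
s6 [[156, 154, 6, 7, 31]]
t6 [[115, 248, 10, 30, 224]]
w6 []
47.5 [-0.36, 0.0, -0.01, 0.0, 0.14, -0.0]
44.5 [-0.71, 0.0, -0.01, -0.0, 0.29, -0.0]
41.5 [-1.07, -0.0, 0.02, -0.0, 0.43, -0.0]
38.5 [-1.43, 0.0, 0.06, -0.0, 0.57, -0.0]
35.5 [-1.78, 0.0, 0.12, 0.0, 0.71, 0.0]
32.5 [-2.13, -0.0, 0.19, 0.0, 0.86, 0.0]
29.5 [-2.48, -0.0, 0.28, 0.0, 1.0, -0.0]
26.5 [-2.82, -0.0, 0.39, 0.0, 1.14, -0.0]
23.5 [-3.16, -0.0, 0.52, -0.0, 1.28, -0.0]
20.5 [-3.5, 0.0, 0.66, 0.0, 1.43, -0.0]
```

The right crate is only at about 45° and joint 6 is near its limit, so I turn the tool a little about its own axis and pull about 8° further.

Request:
{"name": "play_rows", "arguments": {"series": [[[0, 0, 0, 0, 0, 0.6], [0, 0, 0, 0, 0, 1.2], [0.2, 0, 0.02, 0, 0, 1.5], [0.4, 0, 0.04, 0, 0, 1.5], [0.6, 0, 0.06, 0, 0, 1.5], [0.8, 0, 0.1, 0, 0, 1.5], [1.0, 0, 0.12, 0, 0, 1.5], [1.0, 0, 0.12, 0, 0, 1.5], [1.0, 0, 0.12, 0, 0, 1.5], [1.0, 0, 0.12, 0, 0, 1.5]]]}}

```text
clock: 14.05
tcp_pos: [0.4875, -0.1766, 0.0682]
orientation: [0.154, 2.598, 0.109]
wrist_force: [1.1, 0.5, 0.7]
opening: -0.0003
gripper_force: 0.6
```

```bash
cat >> h.py <<'E'
def est(side):
    s=robot.read_state();T=Rm(s['orientation'])
    c=S.T@(np.array(s['tcp_pos'])+T@np.array([.011,0,.019])-FOOT[side])
    return np.degrees(np.arctan2(c[2],c[0])-np.arccos(min(1,.012/np.hypot(c[0],c[2]))))
E
python3 -c "
from h import *
st();print(est('R'));grab('side','s7')
b=tip('R',54,31.6)
"
```

```text
{'clock': 14.05, 'tcp_pos': [0.487, -0.177, 0.068], 'orientation': [0.154, 2.598, 0.109], 'wrist_force': [1.076, 0.467, 0.66], 'opening': -0.0, 'joints': [-0.822, 0.01, 2.259, 0.734, 0.657, -2.819]}
53.79625767674943
```

Request:
{"name": "play_rows", "arguments": {"series": [[[-0.2, 0.04, -0.02, 0, 0, 0], [-0.4, 0.08, -0.04, 0, 0, 0], [-0.6, 0.12, -0.07, 0, 0, 0], [-0.8, 0.16, -0.1, 0, 0, 0], [-0.98, 0.2, -0.12, 0, 0, 0], [-0.98, 0.2, -0.12, 0, 0, -0.5], [-0.98, 0.2, -0.12, 0, 0, -1.0], [-0.98, 0.2, -0.12, 0, 0, -1.5], [-0.98, 0.2, -0.12, 0, 0, -1.5]]]}}

```text
clock: 15.0
tcp_pos: [0.4956, -0.176, 0.0746]
orientation: [-0.117, 2.596, 0.033]
wrist_force: [1.9, 2.1, 1.3]
opening: 0.0
gripper_force: 1.1
```

Request:
{"name": "play_rows", "arguments": {"series": [[[-0.36, 0, -0.01, 0, 0.14, 0], [-0.71, 0, -0.01, 0, 0.29, 0], [-1.07, 0, 0.02, 0, 0.43, 0], [-1.43, 0, 0.06, 0, 0.57, 0], [-1.78, 0, 0.12, 0, 0.71, 0], [-2.13, 0, 0.19, 0, 0.86, 0], [-2.48, 0, 0.28, 0, 1, 0], [-2.82, 0, 0.39, 0, 1.14, 0], [-3.16, 0, 0.52, 0, 1.28, 0], [-3.56, 0, 0.68, 0, 1.45, 0]]]}}

```text
clock: 16.0
tcp_pos: [0.5303, -0.1734, 0.0879]
orientation: [-0.126, 2.797, 0.02]
wrist_force: [1.4, 2.3, 3.4]
opening: 0.0001
gripper_force: 2.0
```

Request:
{"name": "play_rows", "arguments": {"series": [[[-0.27, 0, 0.09, 0, 0.25, 0], [-0.55, 0, 0.18, 0, 0.5, 0], [-0.81, 0, 0.28, 0, 0.75, 0], [-1.08, 0, 0.4, 0, 1, 0], [-1.34, 0, 0.52, 0, 1.25, 0], [-1.59, 0, 0.65, 0, 1.5, 0], [-1.84, 0, 0.79, 0, 1.75, 0], [-2.09, 0, 0.94, 0, 2, 0], [-2.33, 0, 1.1, 0, 2.25, 0], [-2.56, 0, 1.26, 0, 2.5, 0]]]}}

```text
clock: 17.0
tcp_pos: [0.5593, -0.1711, 0.0848]
orientation: [0.142, -3.132, 0.004]
wrist_force: [0.6, 0.5, -0.1]
opening: -0.0
gripper_force: 0.0
```

Request:
{"name": "play_rows", "arguments": {"series": [[[-0.3, 0, 0, 0, 0, 0], [-0.7, 0, 0, 0, 0, 0], [-1, 0, 0, 0, 0, 0], [-1, 0, -1, 0, 0, 0], [-1, 0, -4, 0, 0, 0], [-1, 0, -8, 0, 0, 0], [-1, 0, -11, 0, 0, 0], [-1, 0, -12, 0, 0, 0], [-1, 0, -12, 0, 0, 0]]]}}

```text
clock: 17.9
tcp_pos: [0.5693, -0.1702, 0.2059]
orientation: [0.142, -3.133, 0.004]
wrist_force: [0.2, -0.1, 0.3]
opening: -0.0001
gripper_force: 0.0
```

```bash
python3 -c "
from h import *
st();w=grab('wrist','w7');grab('side','s8')
A=cv2.imread('pics/side0.png').astype(int);B=cv2.imread('pics/s8.png').astype(int);C=cv2.imread('pics/s4.png').astype(int)
for n,X,Y in(('s8-side0',A,B),('s8-s4 ',C,B)):
  D=(np.abs(X-Y).max(2)>40).astype(np.uint8);D[:,:200]=0
  print(n,[x.tolist() for x in cv2.connectedComponentsWithStats(D)[2][1:] if x[4]>5])
"
```

```text
{'clock': 17.9, 'tcp_pos': [0.569, -0.17, 0.206], 'orientation': [0.142, -3.133, 0.004], 'wrist_force': [0.163, -0.091, 0.346], 'opening': -0.0, 'joints': [-0.491, 0.246, 1.585, -0.005, 1.313, -2.151]}
s8-side0 [[200, 19, 45, 27, 376], [210, 37, 4, 3, 7], [200, 39, 52, 21, 629], [224, 40, 3, 2, 6], [227, 45, 3, 4, 7], [256, 53, 42, 16, 312], [235, 59, 14, 9, 73], [230, 61, 4, 6, 22], [254, 61, 37, 122, 2122], [247, 68, 5, 5, 18], [290, 68, 7, 11, 38], [283, 84, 7, 8, 19], [285, 92, 7, 5, 21], [270, 103, 11, 13, 110], [286, 102, 6, 13, 55], [200, 164, 129, 59, 1543], [239, 173, 7, 6, 32], [247, 182, 12, 3, 16], [285, 208, 23, 21, 300]]
s8-s4  [[200, 19, 45, 27, 376], [210, 37, 4, 3, 8], [200, 39, 52, 21, 631], [224, 40, 3, 2, 6], [227, 45, 2, 4, 6], [255, 53, 43, 16, 310], [235, 59, 14, 9, 73], [230, 61, 5, 6, 23], [234, 61, 95, 162, 3338], [247, 68, 5, 5, 18], [290, 68, 8, 11, 44], [283, 84, 7, 8, 19], [285, 92, 7, 6, 28], [286, 102, 6, 13, 56], [200, 137, 65, 62, 1552], [251, 144, 2, 4, 6], [246, 169, 21, 15, 119], [208, 197, 24, 10, 97], [285, 208, 23, 21, 303]]
```

Both tips are done. To see the underside I grip the right crate's side wall, turn the crate clockwise flat on the bench and tip it there, facing the side camera.

```bash
python3 -c "
from h import *
print('over',row(*pose('R',45,130,y=-69)),'down',row(*pose('R',45,52,y=-69)))
# after yaw -65deg about grasp (crate frame = rotating tool frame), tip about foot: rows in tool frame at grasp
g=np.array([45,-69,52.])
A=lambda t:R.from_euler('y',-t,degrees=True).as_matrix()
D=np.diag([-1,1,-1.])
for t in np.arange(3,61,3):
  sh=D.T@(A(t)@g-g)/10; print(t,sh.round(2).tolist(),round(-.45*t/8,2))
"
```

```text
over [-0.93, -6.93, 7.21, 0.01, -0.08, -0.04] down [-1.01, -6.94, 15.01, 0.01, -0.08, -0.04]
3 [0.28, 0.0, -0.23] -0.17
6 [0.57, 0.0, -0.44] -0.34
9 [0.87, 0.0, -0.64] -0.51
12 [1.18, 0.0, -0.82] -0.68
15 [1.5, 0.0, -0.99] -0.84
18 [1.83, 0.0, -1.14] -1.01
21 [2.16, 0.0, -1.27] -1.18
24 [2.5, -0.0, -1.38] -1.35
27 [2.85, 0.0, -1.48] -1.52
30 [3.2, 0.0, -1.55] -1.69
33 [3.56, 0.0, -1.61] -1.86
36 [3.92, 0.0, -1.65] -2.02
39 [4.28, 0.0, -1.67] -2.19
42 [4.64, 0.0, -1.68] -2.36
45 [4.99, 0.0, -1.66] -2.53
48 [5.35, 0.0, -1.62] -2.7
51 [5.71, 0.0, -1.57] -2.87
54 [6.06, 0.0, -1.5] -3.04
57 [6.41, 0.0, -1.41] -3.21
60 [6.75, 0.0, -1.3] -3.38
```

Request:
{"name": "play_rows", "arguments": {"series": [[[-1, -3.5, 0, 0, -0.08, -0.04], [-1, -6.9, 0, 0, -0.08, -0.04], [-1, -6.9, 2, 0, -0.08, -0.04], [-1, -6.9, 5, 0, -0.08, -0.04], [-1, -6.9, 8, 0, -0.08, -0.04], [-1, -6.9, 11, 0, -0.08, -0.04], [-1, -6.9, 13.5, 0, -0.08, -0.04], [-1, -6.9, 15, 0, -0.08, -0.04], [-1, -6.9, 15, 0, -0.08, -0.04], [-1, -6.9, 15, 0, -0.08, -0.04]]], "gripper": 0.5}}

```text
clock: 19.0
tcp_pos: [0.5835, -0.2375, 0.0536]
orientation: [-0.151, 3.136, 0.0]
wrist_force: [0.6, 1.0, 0.3]
opening: 0.043
gripper_force: 0.0
```

Request:
{"name": "play_rows", "arguments": {"series": [[[0, 0, 0, 0, 0, 0], [0, 0, 0, 0, 0, 0], [0, 0, 0, 0, 0, 0], [0, 0, 0, 0, 0, 0], [0, 0, 0, 0, 0, 0], [0, 0, 0, 0, 0, 0]]], "gripper": 1, "squeeze": 25}}

```text
clock: 19.6
tcp_pos: [0.5844, -0.2383, 0.0553]
orientation: [-0.151, 3.133, -0.003]
wrist_force: [-0.8, -0.5, 5.8]
opening: 0.0075
gripper_force: 28.1
```

Request:
{"name": "play_rows", "arguments": {"series": [[[0, 0.1, 0, 0, 0, 0.4], [0, 0.3, 0, 0, 0, 1.2], [0, 0.5, 0, 0, 0, 2], [0, 0.7, 0, 0, 0, 2.9], [0, 0.9, 0, 0, 0, 3.8], [0, 1.1, 0, 0, 0, 4.7], [0, 1.3, 0, 0, 0, 5.6], [0, 1.5, 0, 0, 0, 6.5], [0, 1.5, 0, 0, 0, 7.4], [0, 1.5, 0, 0, 0, 8.1]]]}}

```text
clock: 20.6
tcp_pos: [0.5831, -0.2226, 0.0553]
orientation: [1.557, 2.724, 0.002]
wrist_force: [-0.2, 2.7, 7.1]
opening: 0.0074
gripper_force: 28.8
```

```bash
python3 -c "
from h import *
st();s=robot.read_state();T=Rm(s['orientation']);print('tool x',T[:,0].round(2),'y',T[:,1].round(2))
grab('side','s9');grab('top','t9')
a=cv2.imread('pics/s9.png')[130:300,180:350];b=cv2.imread('pics/t9.png')[125:230,215:390]
a=cv2.resize(a,None,fx=2.3,fy=2.3);b=cv2.resize(b,None,fx=2.3,fy=2.3);o=np.zeros((391,794,3),np.uint8);o[:,:391]=a;o[:b.shape[0],391:391+b.shape[1]]=b
cv2.imwrite('pics/c9.png',o)
i=optics.get_image('top')
h=cv2.cvtColor(np.array(i['pixels']),cv2.COLOR_RGB2HSV)
"
```

```text
{'clock': 20.6, 'tcp_pos': [0.583, -0.223, 0.055], 'orientation': [1.557, 2.724, 0.002], 'wrist_force': [-0.204, 2.705, 7.088], 'opening': 0.007, 'joints': [-0.559, 0.492, 1.591, 0.002, 1.054, -1.092]}
tool x [-0.51  0.86 -0.  ] y [0.86 0.51 0.  ]
```

Request:
{"name": "play_rows", "arguments": {"series": [[[0.28, 0, -0.23, 0, -0.17, 0], [0.57, 0, -0.44, 0, -0.34, 0], [0.87, 0, -0.64, 0, -0.51, 0], [1.18, 0, -0.82, 0, -0.68, 0], [1.5, 0, -1, 0, -0.84, 0], [1.83, 0, -1.14, 0, -1.01, 0], [2.16, 0, -1.27, 0, -1.18, 0], [2.5, 0, -1.38, 0, -1.35, 0], [2.85, 0, -1.48, 0, -1.52, 0], [3.2, 0, -1.55, 0, -1.69, 0]]]}}

```text
clock: 21.75
tcp_pos: [0.5654, -0.1948, 0.0691]
orientation: [1.449, 2.544, -0.171]
wrist_force: [0.5, -0.4, -4.1]
opening: 0.0079
gripper_force: 26.5
```

```bash
python3 -c "
from h import *
st();grab('side','s10')
g=np.array([45,-69,52.])
A=lambda t:R.from_euler('y',-t,degrees=True).as_matrix()
D=np.diag([-1,1,-1.])
F=A(30*.45)@D
for t in np.arange(33,61,3):print(t,(F.T@(A(t)@g-A(30)@g)/10).round(2).tolist(),round(-.45*(t-30)/8,2))
F=A(60*.45)@D
for t in np.arange(57,29,-3):print(t,(F.T@(A(t)@g-A(60)@g)/10).round(2).tolist(),round(-.45*(t-60)/8,2))
F=A(30*.45)@D
for t in np.arange(27,-1,-3):print(t,(F.T@(A(t)@g-A(30)@g)/10).round(2).tolist(),round(-.45*(t-30)/8,2))
"
```

```text
{'clock': 21.75, 'tcp_pos': [0.565, -0.195, 0.069], 'orientation': [1.449, 2.544, -0.171], 'wrist_force': [0.498, -0.449, -4.137], 'opening': 0.008, 'joints': [-0.473, 0.318, 1.815, -0.172, 0.812, -0.903]}
33 [0.33, 0.0, -0.14] -0.17
36 [0.67, 0.0, -0.26] -0.34
39 [1.01, 0.0, -0.37] -0.51
42 [1.36, 0.0, -0.45] -0.68
45 [1.72, 0.0, -0.52] -0.84
48 [2.07, 0.0, -0.57] -1.01
51 [2.43, 0.0, -0.6] -1.18
54 [2.79, 0.0, -0.61] -1.35
57 [3.15, 0.0, -0.61] -1.52
60 [3.51, 0.0, -0.58] -1.69
57 [-0.36, 0.0, 0.06] 0.17
54 [-0.71, 0.0, 0.14] 0.34
51 [-1.05, 0.0, 0.23] 0.51
48 [-1.4, 0.0, 0.34] 0.68
45 [-1.73, 0.0, 0.48] 0.84
42 [-2.06, 0.0, 0.62] 1.01
39 [-2.38, 0.0, 0.79] 1.18
36 [-2.69, 0.0, 0.97] 1.35
33 [-2.99, 0.0, 1.17] 1.52
30 [-3.28, 0.0, 1.38] 1.69
27 [-0.32, 0.0, 0.16] 0.17
24 [-0.64, -0.0, 0.33] 0.34
21 [-0.94, 0.0, 0.52] 0.51
18 [-1.24, 0.0, 0.73] 0.68
15 [-1.52, 0.0, 0.95] 0.84
12 [-1.8, 0.0, 1.18] 1.01
9 [-2.06, 0.0, 1.43] 1.18
6 [-2.3, 0.0, 1.7] 1.35
3 [-2.53, 0.0, 1.97] 1.52
0 [-2.75, 0.0, 2.26] 1.69
```

The grip holds rigidly instead of pivoting, so the crate is at about 13° with its foot some 5 mm up. I set the foot back down and turn the crate further, so that a modest tilt shows the underside to the side camera.

```bash
python3 -c "
from h import *
s=robot.read_state();T=Rm(s['orientation']);p=np.array(s['tcp_pos']);D=np.diag([-1,1,-1.])
M=T@D
v=np.array([-45,-6,-55])/1000; c=p+M@v;print('corner',c.round(3),'foot left',(p+M@np.array([-45,144,-55])/1000).round(3))
az0=np.degrees(np.arctan2(M[1,0],M[0,0]));t0=np.degrees(np.arccos(M[2,2]));print(az0,t0)
c[2]=.001
for k in range(1,11):
  f=k/10;az=az0+f*(-98-az0);t=t0+f*(30-t0)
  N=R.from_euler('z',az,degrees=True).as_matrix()@R.from_euler('y',-t,degrees=True).as_matrix()
  print(row(c-N@v,N@D))
"
```

```text
corner [ 0.544 -0.17   0.005] foot left [ 0.673 -0.094  0.005]
-59.28606510261906 13.65712726681363
[0.21, -0.19, 0.24, 0.13, -0.2, 0.47]
[0.35, -0.36, 0.12, 0.27, -0.41, 0.93]
[0.5, -0.51, 0.0, 0.42, -0.61, 1.39]
[0.67, -0.63, -0.11, 0.58, -0.81, 1.85]
[0.84, -0.73, -0.21, 0.75, -1.01, 2.31]
[1.01, -0.8, -0.31, 0.94, -1.21, 2.75]
[1.19, -0.85, -0.41, 1.14, -1.41, 3.2]
[1.36, -0.87, -0.5, 1.35, -1.6, 3.64]
[1.53, -0.87, -0.59, 1.58, -1.79, 4.08]
[1.7, -0.84, -0.66, 1.82, -1.97, 4.51]
```

Request:
{"name": "play_rows", "arguments": {"series": [[[0.2, -0.2, 0.24, 0.13, -0.2, 0.47], [0.35, -0.36, 0.12, 0.27, -0.4, 0.93], [0.5, -0.5, 0, 0.42, -0.6, 1.4], [0.67, -0.63, -0.1, 0.58, -0.8, 1.85], [0.84, -0.73, -0.2, 0.75, -1, 2.3], [1, -0.8, -0.3, 0.94, -1.2, 2.75], [1.2, -0.85, -0.4, 1.14, -1.4, 3.2], [1.36, -0.87, -0.5, 1.35, -1.6, 3.64], [1.53, -0.87, -0.6, 1.58, -1.8, 4.1], [1.7, -0.84, -0.66, 1.82, -2, 4.5]]]}}

```text
clock: 22.8
tcp_pos: [0.5494, -0.1834, 0.0714]
orientation: [2.072, 1.795, -0.557]
wrist_force: [0.2, -0.2, -3.7]
opening: 0.0076
gripper_force: 26.6
```

Request:
{"name": "play_rows", "arguments": {"series": [[[0, 0, 0, 0, 0, 0], [0, 0, 0, 0, 0, 0]]]}}

```text
clock: 23.0
tcp_pos: [0.5495, -0.1835, 0.0712]
orientation: [2.068, 1.801, -0.555]
wrist_force: [-0.2, -0.1, -4.4]
opening: 0.0074
gripper_force: 26.6
```

```bash
python3 -c "
from h import *
st();s=robot.read_state();T=Rm(s['orientation']);p=np.array(s['tcp_pos']);M=T@np.diag([-1,1,-1.])
print('foot',[(p+M@np.array(v)/1000).round(3).tolist() for v in([-45,-6,-55],[-45,144,-55])],'az',np.degrees(np.arctan2(M[1,0],M[0,0])),'tilt',np.degrees(np.arccos(M[2,2])))
i=grab('side','s11');grab('top','t11')
print('stamp should be at',proj(i,p+M@np.array([72,69,-35])/1000))
h=cv2.cvtColor(cv2.imread('pics/s11.png'),cv2.COLOR_BGR2HSV)
red=cv2.inRange(h,(0,110,60),(6,255,255))|cv2.inRange(h,(172,110,60),(180,255,255))
print([x.tolist() for x in cv2.connectedComponentsWithStats(red)[2][1:] if x[4]>3])
a=cv2.imread('pics/s11.png')[120:300,200:380];b=cv2.imread('pics/t11.png')[115:235,215:390]
a=cv2.resize(a,None,fx=2.2,fy=2.2);b=cv2.resize(b,None,fx=2.2,fy=2.2);o=np.zeros((396,790,3),np.uint8);o[:,:396]=a;o[:b.shape[0],400:400+b.shape[1]]=b
cv2.imwrite('pics/c11.png',o)
"
```

```text
{'clock': 23.0, 'tcp_pos': [0.549, -0.184, 0.071], 'orientation': [2.068, 1.801, -0.555], 'wrist_force': [-0.22, -0.106, -4.421], 'opening': 0.007, 'joints': [-0.284, 0.416, 1.754, -0.635, 0.99, 0.215]}
foot [[0.545, -0.171, 0.001], [0.694, -0.192, 0.001]] az -97.91301303024456 tilt 30.09182434559416
stamp should be at (np.float64(297.8959617992784), np.float64(235.57900979457116))
[[156, 152, 25, 8, 121], [278, 234, 1, 4, 4]]
```

View pics/c11.png

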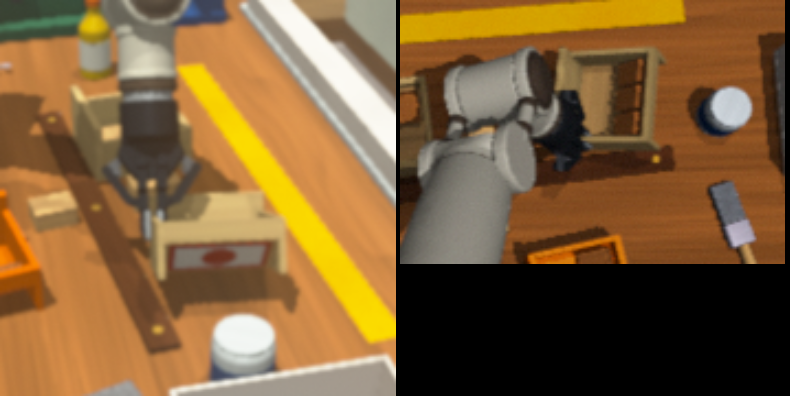

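The picture shows the white panel with red frame and dot (crop (220,257)) under the right crate, so the right crate is stamped. I lower it, turn it back square to the line and release it, then push.

```bash
python3 -c "
from h import *
s=robot.read_state();T=Rm(s['orientation']);p=np.array(s['tcp_pos']);D=np.diag([-1,1,-1.]);M=T@D
v=np.array([-45,-6,-55])/1000;c=p+M@v;c[2]=.0005
N_=lambda az,t:R.from_euler('z',az,degrees=True).as_matrix()@R.from_euler('y',-t,degrees=True).as_matrix()
for k in range(1,13):
  f=k/10 if k<11 else 1
  N=N_(-98+f*38,30*(1-f));pp=c-N@v
  if k<11:print(row(pp,N@D))
b=(pp,N@D)
w=np.array([-45,69,-55])/1000
M2=N_(3.3,0);p2=np.array([.557,-.165,0.0005])-M2@w
print('flat',pp.round(4),'->',p2.round(4));print(row(p2,M2@D,base=b))
"
```

```text
[-0.21, 0.1, 0.3, -0.22, 0.39, -0.42]
[-0.44, 0.25, 0.54, -0.42, 0.76, -0.84]
[-0.63, 0.43, 0.77, -0.61, 1.14, -1.28]
[-0.8, 0.66, 1.02, -0.77, 1.51, -1.74]
[-0.93, 0.92, 1.26, -0.91, 1.87, -2.2]
[-1.03, 1.22, 1.5, -1.02, 2.24, -2.67]
[-1.08, 1.54, 1.74, -1.11, 2.59, -3.15]
[-1.09, 1.89, 1.97, -1.18, 2.95, -3.64]
[-1.05, 2.26, 2.2, -1.22, 3.29, -4.13]
[-0.97, 2.65, 2.41, -1.24, 3.63, -4.63]
flat [ 0.5726 -0.2079  0.0555] -> [ 0.6059 -0.2313  0.0555]
[-3.69, 1.71, 0.0, 0.0, 0.0, -7.91]
```

Request:
{"name": "play_rows", "arguments": {"series": [[[-0.2, 0.1, 0.28, -0.22, 0.39, -0.42], [-0.44, 0.25, 0.54, -0.42, 0.76, -0.84], [-0.63, 0.43, 0.77, -0.61, 1.14, -1.28], [-0.8, 0.66, 1.02, -0.77, 1.51, -1.74], [-0.93, 0.92, 1.26, -0.91, 1.87, -2.2], [-1.03, 1.22, 1.5, -1.02, 2.24, -2.67], [-1.08, 1.54, 1.74, -1.11, 2.59, -3.15], [-1.09, 1.89, 1.97, -1.18, 2.95, -3.64], [-1.05, 2.26, 2.2, -1.22, 3.29, -4.13], [-0.97, 2.65, 2.41, -1.24, 3.63, -4.63]]]}}

```text
clock: 24.1
tcp_pos: [0.5723, -0.2088, 0.0559]
orientation: [-1.568, -2.721, 0.0]
wrist_force: [-0.3, -0.7, -2.8]
opening: 0.0076
gripper_force: 26.7
```

Request:
{"name": "play_rows", "arguments": {"series": [[[0, 0, 0, 0, 0, 0], [-0.4, 0.2, 0, 0, 0, -0.9], [-0.9, 0.4, 0, 0, 0, -1.8], [-1.3, 0.6, 0, 0, 0, -2.7], [-1.7, 0.8, 0, 0, 0, -3.7], [-2.2, 1, 0, 0, 0, -4.7], [-2.7, 1.25, 0, 0, 0, -5.7], [-3.2, 1.5, 0, 0, 0, -6.7], [-3.7, 1.7, 0, 0, 0, -7.4], [-3.7, 1.7, 0, 0, 0, -7.9]]]}}

```text
clock: 25.1
tcp_pos: [0.6066, -0.2324, 0.0565]
orientation: [-0.088, 3.138, -0.006]
wrist_force: [0.6, 0.0, -3.0]
opening: 0.0075
gripper_force: 26.6
```

Request:
{"name": "play_rows", "arguments": {"series": [[[0, 0, 0, 0, 0, 0], [0, 0, 0, 0, 0, 0], [0, 0, 0, 0, 0, 0], [0, 0, 0, 0, 0, 0]]], "gripper": 0.5}}

```text
clock: 25.5
tcp_pos: [0.6059, -0.2315, 0.0559]
orientation: [-0.084, 3.14, -0.002]
wrist_force: [-0.0, 0.0, 0.4]
opening: 0.0423
gripper_force: 0.0
```

Request:
{"name": "play_rows", "arguments": {"series": [[[0, 0, -2, 0, 0, 0], [0, 0, -5, 0, 0, 0], [0, 0, -9, 0, 0, 0], [0, 0, -13, 0, 0, 0], [2, 2, -15, 0, 0, 0], [6, 5, -15, 0, 0, 0], [10, 7, -15, 0, 0, 0], [13, 7, -15, 0, 0, 0], [13, 7, -15, 0, 0, 0]]], "gripper": 1}}

```text
clock: 26.4
tcp_pos: [0.4694, -0.1675, 0.205]
orientation: [0.084, -3.138, -0.0]
wrist_force: [1.9, 0.9, -0.8]
opening: 0.0001
gripper_force: 0.0
```

```bash
python3 -c "
from h import *
st();s=robot.read_state()
im=grab('top','t12');a=np.array(im['pixels'])
h=cv2.cvtColor(a,cv2.COLOR_RGB2HSV)
# crate top far edge: pale wood (low saturation vs bench)
m=cv2.inRange(h,(12,40,110),(28,140,255));m[:,:255]=0;m[:,345:]=0;m[:128]=0;m[200:]=0
m=cv2.morphologyEx(m,cv2.MORPH_CLOSE,np.ones((9,9)))
cs=sorted(cv2.findContours(m,0,2)[0],key=cv2.contourArea)[::-1][:2]
for c in cs:
  r=cv2.minAreaRect(c);q=cv2.boxPoints(r);print(cv2.contourArea(c),q.round(1).tolist(),[plane(im,*x,.065)[:2].round(3).tolist() for x in q],[plane(im,*x,.09)[:2].round(3).tolist() for x in q])
"
```

```text
{'clock': 26.4, 'tcp_pos': [0.469, -0.168, 0.205], 'orientation': [0.084, -3.138, -0.0], 'wrist_force': [1.852, 0.86, -0.763], 'opening': 0.0, 'joints': [-0.585, -0.0, 1.857, -0.001, 1.287, -2.209]}
426.5 [[265.8999938964844, 137.0], [317.1000061035156, 131.3000030517578], [321.0, 166.10000610351562], [269.79998779296875, 171.8000030517578]] [[0.703, -0.078], [0.72, -0.263], [0.592, -0.269], [0.576, -0.088]] [[0.695, -0.077], [0.712, -0.258], [0.586, -0.264], [0.57, -0.086]]
6.5 [[321.79998779296875, 159.3000030517578], [322.3999938964844, 158.39999389648438], [343.5, 171.10000610351562], [343.0, 172.0]] [[0.617, -0.274], [0.62, -0.276], [0.572, -0.348], [0.569, -0.346]] [[0.611, -0.268], [0.614, -0.27], [0.567, -0.341], [0.564, -0.338]]
```

```bash
python3 -c "
from h import *
import h
Y=R.from_euler('z',3.3,degrees=True).as_matrix();A=Y@R.from_euler('y',-8,degrees=True).as_matrix();G=A@np.diag([-1,1,-1.])
f=np.array([.557,-.165,0])
q=lambda d,z:f+Y@np.array([-.0128+d,0,z])
print('up',row(q(-.014,.15),G));b=(q(-.014,.15),G);print('down',row(q(-.014,.0425),G,base=b))
b=(q(-.014,.0425),G)
for d in(0,.03,.055,.071):print(d,row(q(d,.0425),G,base=b))
"
```

```text
up [-5.9, -0.14, 5.57, -0.01, -1.0, -0.03]
down [1.5, 0.0, 10.65, 0.0, 0.0, 0.0]
0 [-1.39, 0.0, 0.19, 0.0, 0.0, 0.0]
0.03 [-4.36, -0.0, 0.61, 0.0, 0.0, 0.0]
0.055 [-6.83, -0.0, 0.96, 0.0, 0.0, 0.0]
0.071 [-8.42, -0.0, 1.18, 0.0, 0.0, 0.0]
```

Request:
{"name": "play_rows", "arguments": {"series": [[[-2, 0, 2, 0, -0.4, 0], [-5.9, -0.1, 5.5, 0, -1, 0], [-5.9, -0.1, 5.5, 0, -1, 0], [-5.9, -0.1, 5.5, 0, -1, 0], [-5.9, -0.1, 5.5, 0, -1, 0]]], "gripper": 0.5}}

```text
clock: 26.95
tcp_pos: [0.532, -0.1669, 0.1518]
orientation: [-0.082, 3.0, 0.003]
wrist_force: [0.0, 0.7, 0.2]
opening: 0.0425
gripper_force: 0.0
```

Request:
{"name": "play_rows", "arguments": {"series": [[[0.5, 0, 3.5, 0, 0, 0], [0.9, 0, 6.5, 0, 0, 0], [1.3, 0, 9, 0, 0, 0], [1.5, 0, 10.6, 0, 0, 0], [1.5, 0, 10.6, 0, 0, 0], [1.5, 0, 10.6, 0, 0, 0]]]}}

```text
clock: 27.55
tcp_pos: [0.532, -0.1671, 0.045]
orientation: [-0.082, 3.0, 0.003]
wrist_force: [-1.0, 0.3, 0.7]
opening: 0.0428
gripper_force: 0.0
```

Request:
{"name": "play_rows", "arguments": {"series": [[[-0.7, 0, 0.1, 0, 0, 0], [-1.4, 0, 0.19, 0, 0, 0], [-2.1, 0, 0.3, 0, 0, 0], [-2.9, 0, 0.4, 0, 0, 0], [-3.7, 0, 0.51, 0, 0, 0], [-4.4, 0, 0.61, 0, 0, 0], [-5.2, 0, 0.73, 0, 0, 0], [-6, 0, 0.84, 0, 0, 0], [-6.6, 0, 0.93, 0, 0, 0], [-6.6, 0, 0.93, 0, 0, 0]]]}}

```text
clock: 28.55
tcp_pos: [0.5988, -0.1627, 0.0435]
orientation: [-0.082, 3.0, 0.005]
wrist_force: [-0.7, 0.7, 0.1]
opening: 0.0424
gripper_force: 0.0
```

```bash
python3 -c "
from h import *
st();im=grab('top','t13');a=np.array(im['pixels'])
h=cv2.cvtColor(a,cv2.COLOR_RGB2HSV)
print([np.round(proj(im,(x,-.155,.065))) for x in(.70,.75,.78)])
for u in range(268,330,6):print(u,h[112:150:2,u].tolist())
" | cut -c1-400
```

```text
{'clock': 28.55, 'tcp_pos': [0.599, -0.163, 0.043], 'orientation': [-0.082, 3.0, 0.005], 'wrist_force': [-0.722, 0.666, 0.126], 'opening': 0.042, 'joints': [-0.494, 0.428, 1.717, 0.094, 0.878, -2.175]}
[array([287., 137.]), array([287., 124.]), array([286., 116.])]
268 [[12, 185, 143], [12, 196, 138], [13, 193, 139], [22, 255, 192], [23, 255, 209], [22, 217, 202], [20, 121, 164], [20, 129, 115], [18, 133, 169], [18, 127, 144], [20, 123, 149], [19, 123, 178], [19, 122, 165], [19, 126, 142], [20, 126, 89], [19, 121, 95], [18, 130, 94], [19, 129, 89], [18, 126, 83]]
274 [[12, 192, 137], [13, 191, 140], [13, 192, 146], [22, 255, 208], [23, 255, 208], [22, 176, 187], [20, 123, 157], [17, 129, 87], [15, 151, 125], [13, 193, 145], [13, 194, 138], [13, 189, 136], [13, 191, 139], [13, 193, 132], [12, 191, 136], [13, 188, 126], [16, 141, 146], [17, 141, 98], [16, 141, 94]]
280 [[14, 190, 137], [12, 186, 137], [16, 208, 152], [23, 255, 206], [23, 255, 208], [20, 124, 173], [19, 124, 134], [17, 141, 105], [16, 143, 127], [14, 169, 104], [14, 175, 93], [13, 171, 100], [15, 170, 99], [15, 178, 113
[... 1807 characters left out ...]
9], [12, 190, 134], [13, 193, 140], [13, 192, 142], [13, 195, 135], [14, 67, 118]]
322 [[13, 184, 140], [22, 255, 183], [22, 255, 209], [22, 255, 209], [22, 255, 206], [23, 255, 208], [22, 255, 209], [21, 255, 191], [13, 192, 130], [13, 192, 137], [13, 188, 137], [13, 194, 147], [14, 193, 143], [13, 194, 137], [12, 189, 136], [14, 198, 138], [13, 189, 140], [13, 200, 134], [13, 197, 128]]
328 [[14, 194, 138], [22, 255, 208], [23, 255, 208], [22, 255, 208], [23, 255, 209], [23, 255, 208], [23, 255, 211], [19, 255, 142], [13, 186, 133], [13, 197, 136], [12, 194, 137], [13, 196, 148], [13, 197, 141], [13, 188, 140], [12, 190, 137], [12, 194, 137], [13, 193, 135], [13, 195, 140], [13, 189, 131]]
```

```bash
cat > edge.py <<'E'
from h import *
import sys
im=grab('top',sys.argv[1]);h=cv2.cvtColor(np.array(im['pixels']),cv2.COLOR_RGB2HSV).astype(float)
for u in range(266,308,4):
    s=h[108:136,u,1]; y=np.where(s>225)[0]
    if not len(y): continue
    k=y[-1]; v=108+k+np.clip((s[k+1]-188+66)/133,0,1)-0+0
    p=plane(im,u,v,.065); print(u,round(v,1),p[:2].round(4),'off line mm',round(1000*(p[0]-(.7445+(.42-p[1])*.0577))*np.cos(.0577),1))
E
python3 edge.py t14
```

```text
266 121.7 [ 0.7599 -0.0806] off line mm -13.5
270 121.6 [ 0.7601 -0.095 ] off line mm -14.1
274 121.4 [ 0.7604 -0.1095] off line mm -14.6
278 121.2 [ 0.761  -0.1239] off line mm -14.8
282 120.7 [ 0.7625 -0.1384] off line mm -14.2
286 120.5 [ 0.7631 -0.1529] off line mm -14.4
290 120.3 [ 0.7635 -0.1673] off line mm -14.9
294 119.7 [ 0.7656 -0.1819] off line mm -13.6
298 119.6 [ 0.7657 -0.1963] off line mm -14.4
302 119.4 [ 0.766  -0.2108] off line mm -14.8
306 119.5 [ 0.7655 -0.2253] off line mm -16.2
```

The far edge is parallel to the line, 14.5 mm short of its middle.

Request:
{"name": "play_rows", "arguments": {"series": [[[-0.5, 0, 0.07, 0, 0, 0], [-0.9, 0, 0.13, 0, 0, 0], [-1.3, 0, 0.18, 0, 0, 0], [-1.45, 0, 0.2, 0, 0, 0], [-1.45, 0, 0.2, 0, 0, 0], [-1.45, 0, 0.2, 0, 0, 0]]]}}

```text
clock: 29.25
tcp_pos: [0.6125, -0.1619, 0.0435]
orientation: [-0.082, 3.001, 0.005]
wrist_force: [-0.9, -0.4, 0.1]
opening: 0.0424
gripper_force: 0.2
```

Request:
{"name": "play_rows", "arguments": {"series": [[[1, 0, -0.14, 0, 0, 0], [3, 0, -0.6, 0, 0, 0], [4, 0, -3, 0, 0, 0], [4, 0, -7, 0, 0, 0], [4, 0, -12, 0, 0, 0], [5, 0, -16, 0, 0, 0], [5, 0, -16, 0, 0, 0], [5, 0, -16, 0, 0, 0]]]}}

```text
clock: 30.05
tcp_pos: [0.5406, -0.1662, 0.1962]
orientation: [-0.081, 2.999, 0.003]
wrist_force: [-0.3, 0.2, -1.1]
opening: 0.0429
gripper_force: 0.0
```

```bash
python3 edge.py t15; python3 -c "
from h import *
st();grab('side','s15')
A=cv2.imread('pics/side0.png').astype(int);B=cv2.imread('pics/s15.png').astype(int)
D=(np.abs(A-B).max(2)>40).astype(np.uint8);D[:,:140]=0
print([x.tolist() for x in cv2.connectedComponentsWithStats(D)[2][1:] if x[4]>15])"
```

```text
270 118.2 [ 0.7727 -0.0955] off line mm -1.5
274 117.7 [ 0.7745 -0.11  ] off line mm -0.6
278 117.5 [ 0.775  -0.1244] off line mm -0.9
282 117.4 [ 0.775  -0.1389] off line mm -1.8
290 116.6 [ 0.7777 -0.1679] off line mm -0.8
294 116.4 [ 0.7779 -0.1824] off line mm -1.4
298 116.2 [ 0.7783 -0.1969] off line mm -1.8
302 115.6 [ 0.7803 -0.2115] off line mm -0.7
306 116.4 [ 0.7772 -0.2259] off line mm -4.6
{'clock': 30.1, 'tcp_pos': [0.54, -0.166, 0.194], 'orientation': [-0.081, 3.002, 0.006], 'wrist_force': [-0.914, -0.171, -0.984], 'opening': 0.043, 'joints': [-0.553, 0.089, 1.792, 0.087, 1.147, -2.209]}
[[140, 2, 86, 61, 2678], [224, 55, 46, 21, 526], [227, 57, 9, 4, 29], [205, 66, 13, 9, 74], [199, 69, 4, 5, 16], [216, 70, 37, 24, 558], [257, 78, 10, 12, 39], [237, 91, 23, 23, 328], [262, 96, 7, 9, 30], [238, 113, 35, 77, 1455], [140, 132, 51, 51, 1150], [196, 164, 11, 13, 94], [177, 185, 142, 71, 2833], [140, 191, 12, 16, 114], [302, 196, 53, 49, 1268], [140, 210, 4, 8, 22], [315, 216, 6, 6, 23]]
```

```bash
python3 -c "
from h import *
A=cv2.imread('pics/top0.png');B=cv2.imread('pics/t15.png')
for n,(x,y,w,g) in dict(block=(243,158,18,28),blank=(247,203,18,22),tin=(348,150,30,28),left=(182,148,50,52),brush=(352,194,34,60),glue=(108,163,30,26),driver=(108,216,22,64)).items():
  t=A[y:y+g,x:x+w];r=cv2.matchTemplate(B[y-8:y+g+8,x-8:x+w+8],t,cv2.TM_CCOEFF_NORMED);_,s,_,l=cv2.minMaxLoc(r);print(n,round(s,2),l[0]-8,l[1]-8)
"
```

```text
block 0.85 0 1
blank 0.91 0 0
tin 0.99 0 0
left 0.95 0 0
brush 1.0 0 0
glue 1.0 0 0
driver 0.74 0 0
```

```bash
python3 -c "
from h import *
print(order.finish_job())"
```

```text
the job is handed in; nothing more can be done
None
```

The job is handed in, with no verdict returned: both crates were tipped to an estimated 54° or more and lowered flat; the right-hand one is stamped, and its far edge now stands within about 5 mm of the dispatch line's middle, with the left crate still at the stop and nothing else visibly moved. No camera could see the stamp from the stop, so I also gripped the right crate's side wall and turned it in view of the side camera, and during that its foot rose about 5 mm off the bench by my estimate (the fail limit is 30 mm).

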